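# Seat the probe stand in its corner bracket and hold its mast up

### The job

Push the probe stand by its square foot into the corner bracket until the foot is square and flush against both fences, under their lips, with the mast still down. Then squeeze the release button in the mast's head, pull the mast up past its first stop to the second stop (fully out) with the foot still home in the corner, and finish while holding it up there: do not let go, because the mast springs back. Leave the timer, the steel cup and the flour shaker where they are.

Things in the scene. Friction and masses are not known exactly. Their poses are not given: they have to be found in the camera images.
- corner_bracket: Fixed steel L bracket on the worktop: two fences at right angles, 150 mm long inside, 21 mm high. Origin: inside corner where the fence faces meet, z=0. Faces: plane x=0 (runs along -y) and plane y=0 (runs along -x); the foot goes at negative x and y. Lips 6 mm thick overhang 16 mm, underside 15 mm above the worktop: the foot slides under them and they keep it down.
- probe_stand: Loose stand, 0.9 kg: flat square steel foot 130x130x12 mm, upright tube 36 mm square over its collars, 137 mm high, axis at x=+20, y=+20 mm. Origin: centre of foot's underside, axes along its sides. The +x +y corner (nearest the tube) goes into the bracket; home is origin at (-65,-65) mm in the bracket frame, axes parallel. Slides easily; push low on its -x and -y edges.
- foot_corner (a point): The foot's +x +y corner, 6 mm above its underside. In plan it coincides with the bracket's origin when the foot is home.
- foot_centre (a point): Centre of the foot, half-way up its thickness, 6 mm above its underside.
- head_centre (a point): Centre of the mast's black head, 34x34 mm, 46 mm high; 163 mm above the worktop with the mast down, rises with it. Axes as the stand's. A thin hook sticks out 72 mm on its +y side, below or level with the centre. Squeeze it along the stand's x: one finger on the button, one on the plain opposite face (41 mm over both, 36 mm with the button in). The y faces do not work the button.
- button_face (a point): Middle of the outer face of the grey release button, on the head's -x side at the height of the head's centre; the face is 24 mm wide and 32 mm high and stands 6.5 mm proud of the head.
- release_button (a joint): Travel of the release button into the head, 0 (out) to 0.005 m (fully in); a spring, 2.4 N at first and 6.4 N fully in, pushes it out. The catch is free from about 0.0045 m.
- mast (a joint): How far the mast is pulled up, 0 (down) to 0.100 m (second stop, solid end of travel). With the button out a catch locks it at 0 and at 0.050 m (first stop); with the button kept in it runs freely past the first stop. It does not lock at the second stop: spring and weight (about 4 N) draw it down when let go.
- kitchen_timer: Bystander: white kitchen timer 62 x 62 x 20 mm lying flat; origin at the centre of its underside.
- steel_cup_b: Bystander: steel cup, 72 mm diameter, 63 mm high; origin at the centre of its underside.
- flour_shaker: Bystander: tall round white flour shaker, 69 mm diameter, 102 mm high, standing; origin at the centre of its underside.
Not all that is in view belongs to the job. Of the things that look like the corner_bracket, the larger one is meant.

How it is judged:
By the outcome, as a careful person would: the job done as asked, in the order asked, and still so for the second after the job is handed in, while the arm keeps its last pose, push and grip.
It also fails if it takes over 61 s, if anything falls off the work surface, if the arm or the gripper's body presses on something with over 40 N, if the wrist force passes 120 N, or if a joint passes its speed limit or range.

### The arm

A 6-joint arm with a two-finger parallel gripper is mounted at the origin on a cart in front of the work surface, level with it; the furniture and walls round the work are solid. World frame = base frame: x ahead of the robot, y to its left, z up, the work surface at z = 0. Lengths are in m, angles in rad, forces in N, time in s.
With the tool pointing down it reaches from about 0.3 to 0.875 m from the base axis. Payload 6.4 kg.
Tool frame: the origin (TCP) lies between the finger pads; the fingertips stand 25 mm ahead of it and the grasp point (between the pads) lies 6 mm ahead of it; z points along the fingers, y is the line along which they close (so a half turn about z gives the same grasp; the last joint's range is limited). The gripper opens to 85 mm and grips with 20 to 120 N. Pads are 22 mm wide; open, the fingers measure 114 mm over their backs; the gripper's body (76 mm by 85 mm) begins 54 mm behind the grasp point. The pads swing forward as they close: fully open they stand 13 mm farther back than shut.
Start: joints at [0.958, 0.181, 1.607, -0, 1.354, -0.206], TCP at [0.228, 0.528, 0.256] pointing down, gripper open.
Joint ranges: [-2.99, 2.99], [-0.89, 2.07], [0.3, 2.58], [-1.14, 4.28], [0, 2.63], [-3.12, 3.12]. Speed limits (rad/s): [2.57, 2.57, 3.01, 3.14, 3.14, 3.14].

### API

Orientations are given as a unit quaternion [w, x, y, z].
In Python, from bench import ctrl gives the robot as it stands.
- The arm moves only by the tool servo_tool, never from a script. Its argument "series" is text: rows parted by semicolons, each of 7 numbers parted by spaces: the gripper command: -1 is fully open, 1 is shut, values between are in proportion, then the shift along the tool's x, y, z in m, then the turn, a rotation vector about the tool's x, y, z in degrees. A call has 1 to 12 rows; each row is the pose to reach, as a shift and turn from the pose commanded when the call began, along the tool's axes at that moment; what a row does not reach only later rows make up. A row lasts 1/12 s, in which the tool goes at most 41.7 mm and 7.16 degrees, less where a joint would pass 70% of its speed; a pose out of reach is approached as far as the arm can. A call with a gripper value outside its range is refused whole. The fingers move at their own pace and stop on an object; the grip force is fixed at half the most. Time passes only in rows, so rows that repeat a pose let the fingers close. It gives the time, the measured TCP pose, the force, the opening and the grip force at its end, in the units of the state.
- ctrl.get_obs(): the state, without advancing time (a new reading comes with each control period).
- ctrl.camera(name): name is "scene" or "top" or "wrist"; returns a dict with "img" (400x640x3 uint8, red, green, blue), "z_map" (400x640 float32, m along the optical axis (not along the pixel's ray), 0 where there is no reading), "fovy" (degrees; the focal length in pixels is half the picture's height over the tangent of half this angle, whatever the lens; pixels are square), "cx", "cy" (the principal point, pixels), "extrinsics" (4x4, takes a point from camera to world coordinates); the wrist camera has in their place "T_tool_cam" (4x4, takes a point from camera to tool coordinates, whose origin is the TCP and whose axes are the flange's). Camera axes: x right, y down, z forward; pixel columns grow to the right and rows downward; lengths in m; the calibration is good to about 2 mm. A picture is of the moment at which its call begins: read the wrist's pose just before it.
- ctrl.hand_in(): hands the job in; it is judged then, once.
The state is a dict: "time_s": time; "q": joint angles; "dq": joint speeds; "joint_efforts": joint torques, N m; "eef_pos": TCP position; "eef_rot": TCP orientation; "wrist_force": force on the tool from outside, world axes, zero at the start; "torque": the same for the moment, N m; "opening": opening from 0.0 (shut) to 1.0 (fully open); "grasp_force": force on a finger pad.
Only numpy, scipy, OpenCV 4.12 (cv2) and the standard library are available. Lean on these libraries where they do the work, as an engineer would, in place of code of your own. Each camera call takes 0.05 s, during which the arm holds its last target. There are 200 camera calls.

## Working session

There is one attempt and no reset: what is moved stays moved. The work goes in short steps, Python scripts to look and compute and a tool call to move; the robot and the scene stay as the last step left them, time stands still between calls to the robot, and variables do not carry over. Pictures are saved under pics/ and viewed, at most 10 in all, crops included, and the job is handed in when it is done.

Besides the shell and the picture viewer there is one more tool, called after "Request:" as name(argument=value, ...), one argument or row to a line, values as JSON. servo_tool: Moves the arm, as the interface text tells. Its arguments: {"type":"object","properties":{"series":{"type":"string"}},"required":["series"]}

```bash
mkdir -p pics; ls; python3 - <<'E'
from bench import ctrl
import cv2,numpy as np
for n in("scene","top"):
    c=ctrl.camera(n); cv2.imwrite(f"pics/{n}0.png",c["img"][:,:,::-1]); np.savez(f"{n}0.npz",**c)
    print(n,c["fovy"],c["cx"],c["cy"],c["extrinsics"].round(3).tolist())
o=ctrl.get_obs();print(o)
E
```

```text
pics
scene 44.82345730801356 332.883249611803 194.6885859672576 [[0.751, -0.509, 0.421, -0.058], [-0.66, -0.572, 0.487, -0.842], [-0.007, -0.644, -0.765, 1.307], [0.0, 0.0, 0.0, 1.0]]
top 50.07046452129659 322.7724854424994 200.31241573927093 [[0.02, -0.992, 0.123, 0.428], [-1.0, -0.02, 0.0, -0.068], [0.002, -0.123, -0.992, 1.373], [0.0, 0.0, 0.0, 1.0]]
{'time_s': 0.1, 'q': array([ 9.57692207e-01,  1.81475909e-01,  1.60789494e+00,  3.71788658e-05,
        1.35380972e+00, -2.06320093e-01]), 'dq': array([ 0.00099065, -0.00028677, -0.0024966 ,  0.00173927, -0.00292791,
       -0.00089301]), 'joint_efforts': array([ 7.94169882e-04, -4.45882702e+01, -3.52239597e+01, -1.98138082e-04,
        4.19263015e-03,  1.80380272e-05]), 'eef_pos': array([0.22722181, 0.52770748, 0.25547538]), 'eef_rot': array([-3.32917576e-04,  2.01996451e-01,  9.79385932e-01, -7.21016440e-04]), 'wrist_force': array([ 0.38878699,  0.54685545, -0.15995642]), 'torque': array([-0.00522088, -0.01249884, -0.00649704]), 'grasp_force': 0.0, 'opening': 0.9992549216746708}
```

View pics/scene0.png

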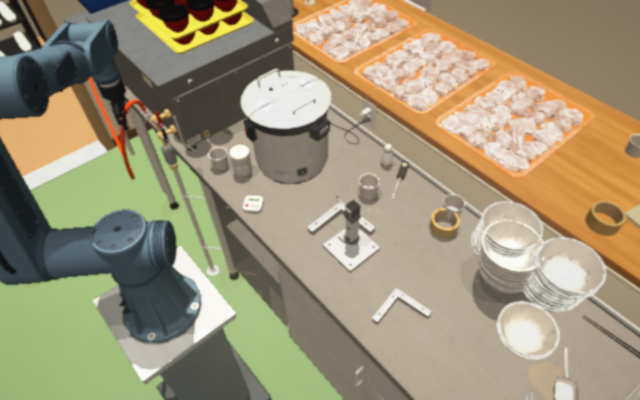

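View pics/top0.png

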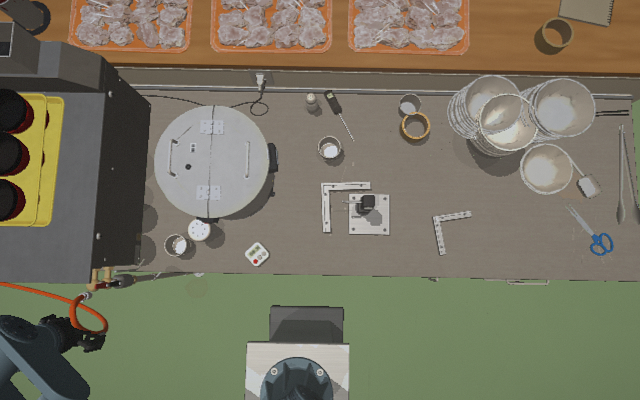

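Two L brackets: one at top-view (322–370, 182–232), the other at (434–472, 211–255). The first is longer and has wider arms, so it is the larger one. The stand's foot is at (349–390, 194–235), with its tube towards the upper left. I'll confirm in an enlarged crop.

```bash
python3 - <<'E'
import cv2,numpy as np
c=np.load("top0.npz"); im=c["img"][:,:,::-1]
cv2.imwrite("pics/topc.png",cv2.resize(im[175:265,310:480],None,fx=4.7,fy=4.7,interpolation=cv2.INTER_CUBIC))
c=np.load("scene0.npz"); im=c["img"][:,:,::-1]
cv2.imwrite("pics/scenec.png",cv2.resize(im[185:285,295:395],None,fx=6,fy=6,interpolation=cv2.INTER_CUBIC))
E
```

```text
(no output)
```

View pics/topc.png

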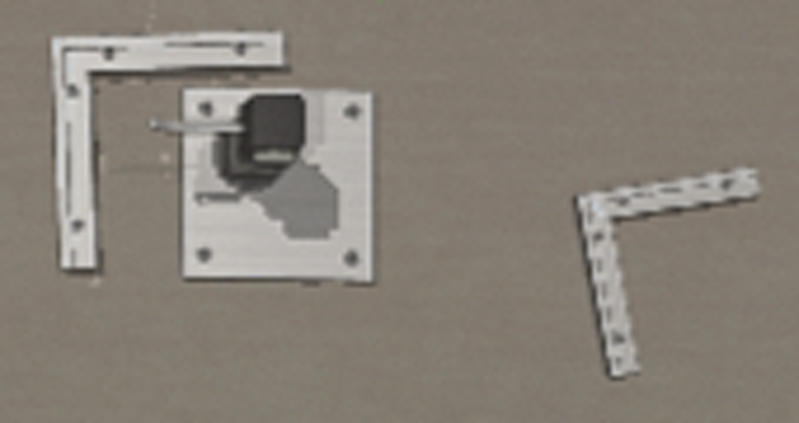

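View pics/scenec.png

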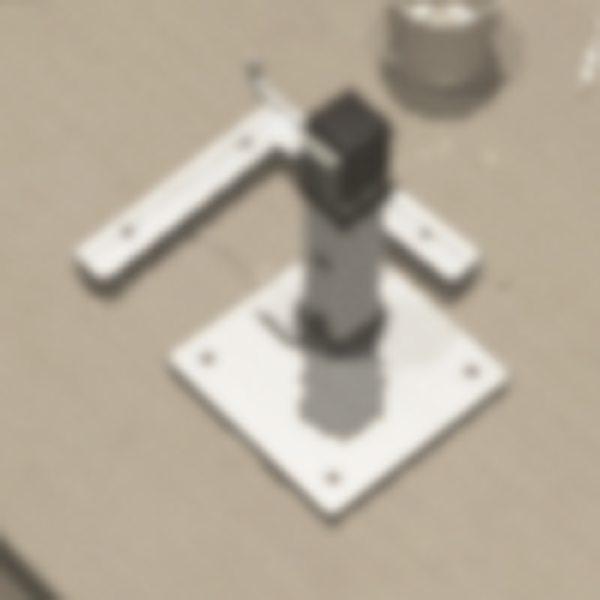

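The left one in topc is clearly larger: crop arms are ~232 px against ~185 px. Its outer corner is at (52,38). The foot corners are (183,90), (372,93), (374,281) and (183,278). The head top is around (275,120), with the button on the near side (275,155) and the hook pointing left.

```bash
cat > h.py <<'E'
import numpy as np
def plane(c,uv,z):
    f=200/np.tan(np.radians(c["fovy"])/2); E=c["extrinsics"]
    d=E[:3,:3]@np.array([(uv[0]-c["cx"])/f,(uv[1]-c["cy"])/f,1]); o=E[:3,3]
    return o+d*(z-o[2])/d[2]
E
python3 - <<'E'
import numpy as np
from h import plane
c=np.load("top0.npz"); s=np.load("scene0.npz")
def P(l,z):
    for u,v in l: print(plane(c,(u/4.7+310,v/4.7+175),z).round(4)[:2])
print("bracket");P([(52,38),(284,32),(288,67),(90,72),(98,268),(61,268)],.021)
print("foot");P([(183,90),(372,93),(374,281),(183,278)],.012)
print("head");P([(250,95),(302,95),(275,97),(247,128)],.186)
def S(l,z):
    for u,v in l: print(plane(s,(u/6+295,v/6+185),z).round(4)[:2])
print("scene foot L,B,R");S([(170,355),(332,512),(510,375)],.012)
print("scene bracket endL(l,r), endR(l,r)");S([(78,252),(108,282),(455,275),(480,255)],.021)
print("scene head top F,R,B,L");S([(345,130),(390,128),(350,92),(308,125)],.186)
E
```

```text
bracket
[ 0.6513 -0.0618]
[ 0.6587 -0.2196]
[ 0.6347 -0.2224]
[ 0.6285 -0.0881]
[ 0.4958 -0.0959]
[ 0.4953 -0.071 ]
foot
[ 0.6187 -0.1519]
[ 0.6193 -0.2809]
[ 0.4913 -0.2824]
[ 0.4907 -0.1535]
head
[ 0.5922 -0.1811]
[ 0.5928 -0.2121]
[ 0.5913 -0.196 ]
[ 0.5723 -0.1795]
scene foot L,B,R
[ 0.4948 -0.1545]
[ 0.4939 -0.2834]
[ 0.6218 -0.2843]
scene bracket endL(l,r), endR(l,r)
[ 0.4974 -0.0744]
[ 0.4968 -0.1007]
[ 0.6407 -0.2223]
[ 0.6603 -0.2217]
scene head top F,R,B,L
[ 0.5719 -0.2028]
[ 0.5893 -0.2166]
[ 0.5902 -0.1867]
[ 0.5604 -0.1884]
```

```bash
cat >> h.py <<'E'
from scipy.spatial.transform import Rotation as Ro
def go(x,y,z,yaw):
    """shift (mm) and turn (deg) in tool axes to TCP x,y,z, tool down, tool y axis at world angle yaw"""
    from bench import ctrl
    o=ctrl.get_obs(); R=Ro.from_quat(np.roll(o["eef_rot"],-1))
    a=np.radians(yaw); yt=np.array([np.cos(a),np.sin(a),0]); zt=np.array([0,0,-1.]); xt=np.cross(yt,zt)
    T=Ro.from_matrix(np.c_[xt,yt,zt])
    ya=np.degrees(np.arctan2(*R.as_matrix()[[1,0],1]))
    print("t",o["time_s"].__round__(2),"pos",o["eef_pos"].round(4),"yaw",ya.round(2),"F",o["wrist_force"].round(1))
    print("shift m",R.inv().apply(np.array([x,y,z])-o["eef_pos"]).round(4),"turn",(R.inv()*T).as_rotvec(degrees=True).round(1))
E
python3 -c "
from h import *
go(.45,-.218,.2,93)"
```

```text
t 0.1 pos [0.2272 0.5277 0.2555] yaw 66.69 F [ 0.4  0.5 -0.2]
shift m [-0.4997 -0.5966  0.0562] turn [ -0.1  -0.  -26.3]
```

Request:
servo_tool(
  series="-1 -0.25 -0.30 0 0 0 -13;-1 -0.25 -0.30 0 0 0 -13;-1 -0.25 -0.30 0 0 0 -13;-1 -0.25 -0.30 0 0 0 -13;-1 -0.25 -0.30 0 0 0 -13;-1 -0.25 -0.30 0 0 0 -13;-1 -0.25 -0.30 0 0 0 -13;-1 -0.25 -0.30 0 0 0 -13;-1 -0.5 -0.597 0 0 0 -26.3;-1 -0.5 -0.597 0 0 0 -26.3;-1 -0.5 -0.597 0 0 0 -26.3;-1 -0.5 -0.597 0 0 0 -26.3",
)

```text
time_s: 1.1
eef_pos: [0.3647, 0.067, 0.2563]
eef_rot: [0.0, -0.028, 1.0, 0.0]
wrist_force: [1.2, 0.2, -0.0]
opening: 0.999
grasp_force: 0.0
```

```bash
python3 -c "
from h import *
go(.45,-.218,.06,93)"
```

```text
t 1.1 pos [0.3647 0.067  0.2563] yaw 93.19 F [ 1.2  0.2 -0. ]
shift m [-0.0692 -0.2893  0.1963] turn [0.  0.  0.2]
```

Request:
servo_tool(
  series="-1 -0.07 -0.29 0 0 0 0;-1 -0.07 -0.29 0 0 0 0;-1 -0.07 -0.29 0 0 0 0;-1 -0.07 -0.29 0 0 0 0;-1 -0.07 -0.29 0 0 0 0;-1 -0.07 -0.29 0 0 0 0;-1 -0.07 -0.29 0 0 0 0;-1 -0.07 -0.29 0 0 0 0;-1 -0.07 -0.29 0.15 0 0 0;-1 -0.07 -0.29 0.15 0 0 0;-1 -0.07 -0.29 0.15 0 0 0;-1 -0.07 -0.29 0.15 0 0 0",
)

```text
time_s: 2.1
eef_pos: [0.4476, -0.2155, 0.102]
eef_rot: [-0.002, -0.026, 1.0, 0.002]
wrist_force: [-0.4, -0.2, 0.5]
opening: 0.998
grasp_force: 0.0
```

```bash
python3 - <<'E'
from h import *
from bench import ctrl
import cv2
go(.45,-.218,.04,93)
c=ctrl.camera("wrist"); cv2.imwrite("pics/w1.png",c["img"][:,:,::-1]); print(c["T_tool_cam"].round(3).tolist(),c["fovy"])
E
```

```text
t 2.1 pos [ 0.4476 -0.2155  0.102 ] yaw 92.97 F [-0.4 -0.2  0.5]
shift m [-0.0025 -0.0029  0.062 ] turn [ 0.2 -0.2 -0. ]
[[-0.0, -0.964, -0.264, 0.067], [1.0, -0.0, -0.0, 0.002], [0.0, -0.264, 0.964, -0.117], [0.0, 0.0, 0.0, 1.0]] 64.47741350263992
```

View pics/w1.png

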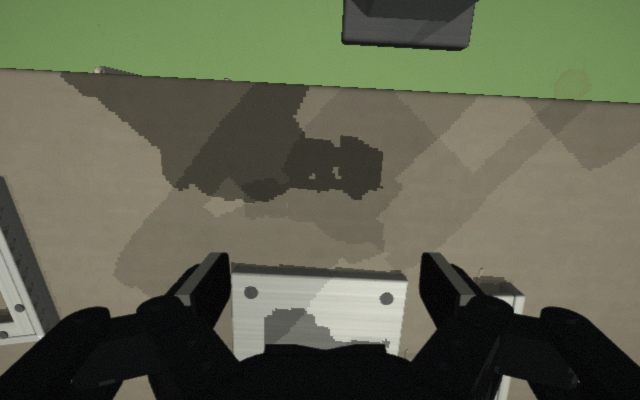

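```bash
python3 - <<'E'
from h import *
from bench import ctrl
c=ctrl.camera("wrist"); Z=c["z_map"]; f=200/np.tan(np.radians(c["fovy"])/2)
v,u=np.mgrid[:400,:640]; P=np.stack([(u-c["cx"])/f*Z,(v-c["cy"])/f*Z,Z,np.ones_like(Z)],-1)@c["T_tool_cam"].T
m=(Z>0)&(Z<.2)&(P[...,2]>-.05)
for s in(u<320,u>=320):
    q=P[m&s]; k=q[q[:,2]>q[:,2].max()-.006]; print(q[:,2].max(),k.min(0).round(4),k.max(0).round(4))
E
```

```text
0.09710283934040047 [ 0.0896 -0.196   0.0956  1.    ] [ 0.0933 -0.1746  0.0971  1.    ]
0.012264366011886643 [-0.0111  0.0438  0.0063  1.    ] [0.011  0.0509 0.0123 1.    ]
```

Request:
servo_tool(
  series="-1 0 0 0.04 0 0 0;-1 0 0 0.075 0 0 0;-1 0 0 0.085 0 0 0;-1 0 0 0.085 0 0 0;-1 -0.02 0 0.085 0 0 0;-1 -0.03 0 0.085 0 0 0;-1 -0.035 0 0.085 0 0 0;-1 -0.04 0 0.085 0 0 0;-1 -0.044 0 0.085 0 0 0;-1 -0.048 0 0.085 0 0 0;-1 -0.052 0 0.085 0 0 0;-1 -0.055 0 0.085 0 0 0",
)

```text
time_s: 3.2
eef_pos: [0.5056, -0.2153, 0.0238]
eef_rot: [0.0, -0.027, 1.0, -0.001]
wrist_force: [-5.4, -0.1, 12.3]
opening: 1.002
grasp_force: 6.5
```

```bash
python3 - <<'E'
from h import *
from bench import ctrl
import cv2
go(.54,-.34,.15,3)
c=ctrl.camera("top"); np.savez("top1.npz",**c)
E
```

```text
t 3.2 pos [ 0.5056 -0.2153  0.0238] yaw 93.05 F [-5.4 -0.1 12.3]
shift m [-0.0278 -0.1265 -0.126 ] turn [-0.   0.1 90.1]
```

```bash
python3 - <<'E'
from h import *
from bench import ctrl
import cv2
c=ctrl.camera("wrist")["img"][:,:,::-1]; t=np.load("top1.npz")["img"][:,:,::-1]
a=cv2.resize(t[165:255,310:430],(640,480),interpolation=cv2.INTER_CUBIC)
cv2.imwrite("pics/m1.png",cv2.resize(np.vstack([c[200:],a]),None,fx=.88,fy=.88))
E
```

```text
(no output)
```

View pics/m1.png

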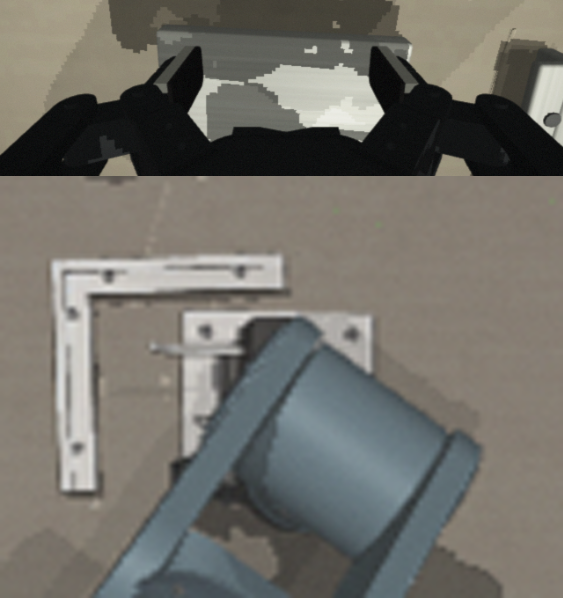

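The image shows the fingertips came down on top of the foot, which hasn't moved. I'll lift, back off and descend fully before pushing.

Request:
servo_tool(
  series="-1 0 0 -0.02 0 0 0;-1 0.03 0 -0.02 0 0 0;-1 0.045 0 -0.02 0 0 0;-1 0.045 0 -0.02 0 0 0;-1 0.045 0 0 0 0 0;-1 0.045 0 0 0 0 0;-1 0.045 0 0 0 0 0;-1 0.045 0 0 0 0 0",
)

```text
time_s: 3.97
eef_pos: [0.4605, -0.217, 0.0219]
eef_rot: [0.0, -0.026, 1.0, -0.0]
wrist_force: [0.8, 0.6, 0.1]
opening: 1.001
grasp_force: 0.0
```

```bash
python3 - <<'E'
from h import *
go(.504,-.213,.018,93)
E
```

```text
t 3.97 pos [ 0.4605 -0.217   0.0219] yaw 93.01 F [0.8 0.6 0.1]
shift m [-0.0436  0.0017  0.0039] turn [-0.  0.  0.]
```

Request:
servo_tool(
  series="-1 0 0 0.005 0 0 0;-1 0 0 0.005 0 0 0;-1 -0.01 0 0.005 0 0 0;-1 -0.016 0 0.005 0 0 0;-1 -0.02 0 0.005 0 0 0;-1 -0.024 0 0.005 0 0 0;-1 -0.028 0 0.005 0 0 0;-1 -0.032 0 0.005 0 0 0;-1 -0.036 0 0.005 0 0 0;-1 -0.04 0 0.005 0 0 0;-1 -0.043 0 0.005 0 0 0;-1 -0.043 0 0.005 0 0 0",
)

```text
time_s: 4.97
eef_pos: [0.5037, -0.2146, 0.0163]
eef_rot: [0.0, -0.026, 1.0, -0.0]
wrist_force: [-0.5, 0.1, -0.7]
opening: 1.005
grasp_force: 0.0
```

```bash
python3 - <<'E'
from h import *
go(.45,-.22,.08,93)
E
```

```text
t 4.97 pos [ 0.5037 -0.2146  0.0163] yaw 93.0 F [-0.5  0.1 -0.7]
shift m [ 0.0539 -0.0026 -0.0637] turn [-0.   0.1  0. ]
```

Request:
servo_tool(
  series="-1 0.02 0 -0.02 0 0 0;-1 0.054 0 -0.05 0 0 0;-1 0.054 0 -0.12 0 0 0;-1 0.054 0 -0.15 0 0 0;-1 0.054 0 -0.15 0 0 0;-1 0.054 0 -0.15 0 0 0;-1 0.054 0 -0.15 0 0 0",
)

```text
time_s: 5.55
eef_pos: [0.4502, -0.2183, 0.1681]
eef_rot: [0.002, -0.026, 1.0, -0.002]
wrist_force: [-0.1, 0.6, -0.0]
opening: 1.001
grasp_force: 0.0
```

```bash
python3 - <<'E'
from h import *
from bench import ctrl
go(.56,-.33,.16,-177)
print(ctrl.get_obs()["q"].round(3))
E
```

```text
t 5.55 pos [ 0.4502 -0.2183  0.1681] yaw 92.99 F [-0.1  0.6 -0. ]
shift m [-0.1038 -0.1173  0.0089] turn [ -0.3   0.  -90. ]
[-0.689  0.112  1.876  0.     1.148 -2.313]
```

Request:
servo_tool(
  series="-1 -0.0425 -0.1444 0 0 0 7;-1 -0.0425 -0.1444 0 0 0 14;-1 -0.0425 -0.1444 0 0 0 21;-1 -0.0425 -0.1444 0 0 0 28;-1 -0.0425 -0.1444 0 0 0 35;-1 -0.0425 -0.1444 0 0 0 42;-1 -0.0425 -0.1444 0 0 0 49;-1 -0.0425 -0.1444 0 0 0 56;-1 -0.0425 -0.1444 0 0 0 63;-1 -0.0425 -0.1444 0 0 0 70;-1 -0.0425 -0.1444 0 0 0 77;-1 -0.0425 -0.1444 0 0 0 84",
)

```text
time_s: 6.55
eef_pos: [0.4984, -0.3585, 0.1637]
eef_rot: [-0.002, 0.652, 0.758, 0.0]
wrist_force: [-0.0, 0.4, 0.1]
opening: 0.998
grasp_force: 0.0
```

Request:
servo_tool(
  series="-1 0 0 0 0 0 7;-1 0 0 0 0 0 14;-1 0 0 0 0 0 21;-1 0 0 0 0 0 28;-1 0 0 0 0 0 35;-1 0 0 0 0 0 42;-1 0 0 0 0 0 49;-1 0 0 0 0 0 56;-1 0 0 0 0 0 63;-1 0 0 0 0 0 70;-1 0 0 0 0 0 77;-1 0 0 0 0 0 84",
)

```text
time_s: 7.55
eef_pos: [0.4984, -0.3585, 0.1637]
eef_rot: [-0.002, 0.992, 0.127, -0.001]
wrist_force: [-0.3, -0.7, -0.3]
opening: 1.0
grasp_force: 0.0
```

Request:
servo_tool(
  series="-1 0 0 0 0 0 7;-1 0 0 0 0 0 14;-1 0 0 0 0 0 21;-1 0 0 0 0 0 28;-1 0 0 0 0 0 35;-1 0 0 0 0 0 42;-1 0 0 0 0 0 49;-1 0 0 0 0 0 56;-1 0 0 0 0 0 63;-1 0 0 0 0 0 70;-1 0 0 0 0 0 77;-1 0 0 0 0 0 84",
)

```text
time_s: 8.55
eef_pos: [0.4984, -0.3585, 0.1637]
eef_rot: [-0.001, 0.822, -0.569, -0.002]
wrist_force: [0.8, 0.3, 0.2]
opening: 1.001
grasp_force: 0.0
```

```bash
python3 - <<'E'
from h import *
from bench import ctrl
go(.56,-.335,.1,-177)
print(ctrl.get_obs()["q"].round(3))
c=ctrl.camera("top"); np.savez("top2.npz",**c)
import cv2
cv2.imwrite("pics/top2.png",cv2.resize(c["img"][165:285,310:450,::-1],None,fx=5,fy=5,interpolation=cv2.INTER_CUBIC))
E
```

```text
t 8.55 pos [ 0.4984 -0.3585  0.1637] yaw -159.35 F [0.8 0.3 0.2]
shift m [-0.0001 -0.066   0.0636] turn [ 0.1  0.2 17.7]
[-0.817  0.361  1.58   0.     1.204  1.964]
```

View pics/top2.png

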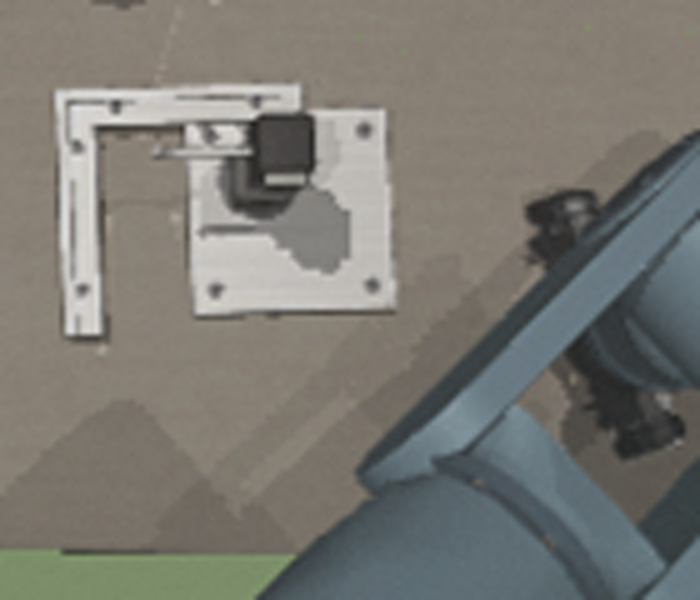

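The foot now sits at crop (188–396, 108–315). Its upper edge is partly under the far lip and it is parallel to the bracket.

```bash
python3 - <<'E'
from h import *
c=np.load("top2.npz")
for (u,v),z in [((195,315),.012),((396,308),.012),((384,109),.012),((56,90),.021),((301,85),.021),((66,337),.021),((104,336),.021),((97,126),.021)]: print(plane(c,(u/5+310,v/5+165),z)[:2].round(4))
E
```

```text
[ 0.5102 -0.1535]
[ 0.5172 -0.2812]
[ 0.6451 -0.2733]
[ 0.6516 -0.0622]
[ 0.6581 -0.2189]
[ 0.4941 -0.0718]
[ 0.4952 -0.0957]
[ 0.6289 -0.0889]
```

Request:
servo_tool(
  series="-1 0 -0.066 0 0 0 7;-1 0 -0.066 0 0 0 14;-1 0 -0.066 0.05 0 0 17.7;-1 0 -0.066 0.1 0 0 17.7;-1 0 -0.066 0.13 0 0 17.7;-1 0 -0.066 0.146 0 0 17.7;-1 0 -0.066 0.146 0 0 17.7;-1 0 -0.066 0.146 0 0 17.7;-1 0 -0.066 0.146 0 0 17.7",
)

```text
time_s: 9.35
eef_pos: [0.5599, -0.3351, 0.0187]
eef_rot: [-0.0, 0.728, -0.686, -0.001]
wrist_force: [0.3, -0.8, -0.6]
opening: 0.999
grasp_force: 0.0
```

```bash
python3 - <<'E'
from h import *
go(.563,-.225,.017,-177)
E
```

```text
t 9.35 pos [ 0.5599 -0.3351  0.0187] yaw -176.6 F [ 0.3 -0.8 -0.6]
shift m [-0.1097 -0.0096  0.0019] turn [0.1 0.1 0.4]
```

Request:
servo_tool(
  series="-1 -0.02 -0.01 0.002 0 0 0.4;-1 -0.036 -0.01 0.002 0 0 0.4;-1 -0.044 -0.01 0.002 0 0 0.4;-1 -0.052 -0.01 0.002 0 0 0.4;-1 -0.06 -0.01 0.002 0 0 0.4;-1 -0.068 -0.01 0.002 0 0 0.4;-1 -0.076 -0.01 0.002 0 0 0.4;-1 -0.084 -0.01 0.002 0 0 0.4;-1 -0.092 -0.01 0.002 0 0 0.4;-1 -0.1 -0.01 0.002 0 0 0.4;-1 -0.106 -0.01 0.002 0 0 0.4;-1 -0.11 -0.01 0.002 0 0 0.4",
)

```text
time_s: 10.35
eef_pos: [0.5644, -0.2247, 0.0186]
eef_rot: [-0.0, 0.725, -0.689, 0.0]
wrist_force: [-0.8, -3.5, 0.3]
opening: 0.999
grasp_force: 1.5
```

Request:
servo_tool(
  series="-1 -0.002 0 0 0 0 0;-1 -0.004 0 0 0 0 0;-1 -0.005 0 0 0 0 0;-1 -0.006 0 0 0 0 0",
)

```text
time_s: 10.68
eef_pos: [0.5641, -0.2197, 0.0185]
eef_rot: [0.0, 0.725, -0.689, 0.0]
wrist_force: [0.9, -3.0, 1.5]
opening: 1.003
grasp_force: 1.7
```

Request:
servo_tool(
  series="-1 -0.002 0 0 0 0 0;-1 -0.003 0 0 0 0 0;-1 -0.004 0 0 0 0 0;-1 -0.004 0 0 0 0 0",
)

```text
time_s: 11.02
eef_pos: [0.5638, -0.2155, 0.0184]
eef_rot: [0.0, 0.725, -0.689, 0.0]
wrist_force: [0.7, -2.9, 2.7]
opening: 1.002
grasp_force: 1.7
```

Request:
servo_tool(
  series="-1 -0.001 0 0 0 0 0;-1 -0.002 0 0 0 0 0;-1 -0.002 0 0 0 0 0",
)

```text
time_s: 11.27
eef_pos: [0.5643, -0.2151, 0.0186]
eef_rot: [0.001, 0.725, -0.689, 0.002]
wrist_force: [2.3, -9.3, -2.0]
opening: 1.0
grasp_force: 4.7
```

Request:
servo_tool(
  series="-1 0.03 0 0 0 0 0;-1 0.05 0 -0.03 0 0 0;-1 0.05 0.02 -0.07 0 0 0;-1 0.05 0.06 -0.08 0 0 0;-1 0.05 0.1 -0.08 0 0 0;-1 0.05 0.13 -0.08 0 0 0;-1 0.02 0.13 -0.08 0 0 0;-1 -0.02 0.13 -0.08 0 0 0;-1 -0.05 0.13 -0.08 0 0 0;-1 -0.05 0.13 -0.08 0 0 0",
)

```text
time_s: 12.1
eef_pos: [0.4287, -0.164, 0.0968]
eef_rot: [-0.001, 0.726, -0.688, -0.004]
wrist_force: [0.1, 0.6, -0.5]
opening: 1.0
grasp_force: 0.0
```

```bash
python3 - <<'E'
from h import *
from bench import ctrl
go(.438,-.158,.018,-177)
E
```

```text
t 12.1 pos [ 0.4287 -0.164   0.0968] yaw -176.98 F [ 0.1  0.6 -0.5]
shift m [-0.0051 -0.01    0.0788] turn [0.2 0.3 0. ]
```

Request:
servo_tool(
  series="-1 -0.005 0 0.04 0 0 0;-1 -0.005 0 0.079 0 0 0;-1 -0.005 0 0.079 0 0 0;-1 -0.005 0 0.079 0 0 0;-1 -0.005 -0.01 0.079 0 0 0;-1 -0.005 -0.018 0.079 0 0 0;-1 -0.005 -0.022 0.079 0 0 0;-1 -0.005 -0.024 0.079 0 0 0;-1 -0.005 -0.026 0.079 0 0 0;-1 -0.005 -0.028 0.079 0 0 0;-1 -0.005 -0.03 0.079 0 0 0;-1 -0.005 -0.03 0.079 0 0 0",
)

```text
time_s: 13.1
eef_pos: [0.4613, -0.1636, 0.0195]
eef_rot: [-0.0, 0.725, -0.689, 0.0]
wrist_force: [0.6, 0.1, 0.5]
opening: 1.003
grasp_force: 0.0
```

Request:
servo_tool(
  series="-1 0 -0.001 0 0 0 0;-1 0 -0.002 0 0 0 0;-1 0 -0.003 0 0 0 0;-1 0 -0.003 0 0 0 0",
)

```text
time_s: 13.43
eef_pos: [0.4637, -0.1633, 0.0192]
eef_rot: [0.0, 0.725, -0.689, -0.0]
wrist_force: [-1.5, 0.8, 1.7]
opening: 1.003
grasp_force: 0.8
```

Request:
servo_tool(
  series="-1 0 -0.001 0 0 0 0;-1 0 -0.002 0 0 0 0;-1 0 -0.003 0 0 0 0;-1 0 -0.004 0 0 0 0;-1 0 -0.004 0 0 0 0",
)

```text
time_s: 13.85
eef_pos: [0.468, -0.1631, 0.0191]
eef_rot: [0.0, 0.725, -0.689, -0.0]
wrist_force: [-2.0, -0.1, -0.6]
opening: 0.999
grasp_force: 1.0
```

Request:
servo_tool(
  series="-1 0 -0.001 0 0 0 0;-1 0 -0.002 0 0 0 0;-1 0 -0.003 0 0 0 0;-1 0 -0.003 0 0 0 0",
)

```text
time_s: 14.18
eef_pos: [0.4709, -0.1629, 0.0192]
eef_rot: [0.0, 0.725, -0.689, -0.0]
wrist_force: [-3.6, 0.4, -0.4]
opening: 0.997
grasp_force: 1.6
```

Request:
servo_tool(
  series="-1 0 -0.001 0 0 0 0;-1 0 -0.002 0 0 0 0;-1 0 -0.002 0 0 0 0",
)

```text
time_s: 14.43
eef_pos: [0.4711, -0.1626, 0.0189]
eef_rot: [0.001, 0.725, -0.689, -0.002]
wrist_force: [-11.6, -2.3, 4.9]
opening: 1.002
grasp_force: 5.9
```

Request:
servo_tool(
  series="-1 0 -0.001 0 0 0 0;-1 0 -0.002 0 0 0 0;-1 0 -0.002 0 0 0 0",
)

```text
time_s: 14.68
eef_pos: [0.4712, -0.1621, 0.0184]
eef_rot: [0.002, 0.725, -0.689, -0.004]
wrist_force: [-19.5, -3.0, 8.2]
opening: 1.0
grasp_force: 9.4
```

Both fences are hit. I'll back off, rise and check.

Request:
servo_tool(
  series="-1 0 0.02 0 0 0 0;-1 0 0.03 -0.03 0 0 0;-1 0 0.03 -0.07 0 0 0;-1 0 0.03 -0.11 0 0 0;-1 0.03 0.03 -0.15 0 0 0;-1 0.06 0.03 -0.19 0 0 0;-1 0.09 0.03 -0.22 0 0 0;-1 0.12 0.03 -0.25 0 0 0;-1 0.15 0.03 -0.25 0 0 0;-1 0.15 0.03 -0.25 0 0 0",
)

```text
time_s: 15.52
eef_pos: [0.4545, -0.3214, 0.2747]
eef_rot: [0.001, 0.724, -0.69, 0.006]
wrist_force: [-0.8, 0.3, -0.3]
opening: 1.004
grasp_force: 0.0
```

```bash
python3 - <<'E'
from h import *
from bench import ctrl
import cv2
go(.58,-.13,.25,-177)
c=ctrl.camera("top"); np.savez("top3.npz",**c)
a=cv2.resize(c["img"][170:245,315:400,::-1],None,fx=7,fy=7,interpolation=cv2.INTER_CUBIC)
cv2.imwrite("pics/top3.png",a)
E
```

```text
t 15.52 pos [ 0.4545 -0.3214  0.2747] yaw -177.29 F [-0.8  0.3 -0.3]
shift m [-0.1855 -0.1342  0.0238] turn [-0.4 -0.6 -0.3]
```

View pics/top3.png

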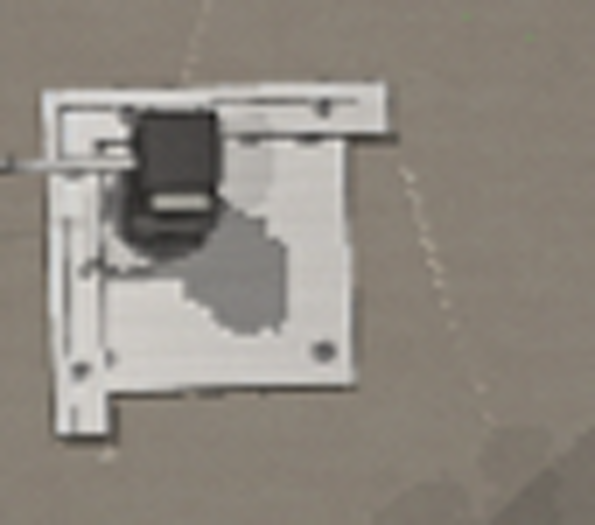

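The foot is flush. 20 mm of fence shows beyond it at the bottom (393→437) and about 18 mm at the right (347→388), and its edges are parallel to the fences. Next I'll locate the head.

```bash
python3 - <<'E'
from h import *
c=np.load("top3.npz"); P=lambda u,v,z:plane(c,(u/7+315,v/7+170),z)[:2]
print("head",P(138,112,.186),P(217,112,.186),P(217,190,.186),P(135,190,.186),P(177,151,.186))
Z=c["z_map"]; 
f=200/np.tan(np.radians(c["fovy"])/2);v,u=np.mgrid[170:220,320:360];z=Z[170:220,320:360]
W=np.stack([(u-c["cx"])/f*z,(v-c["cy"])/f*z,z,np.ones_like(z)],-1)@c["extrinsics"].T
k=W[W[...,2]>.178]; print(len(k),k[:,:3].min(0),k[:,:3].max(0),k.mean(0))
go(.6025,-.1195,.25,-177)
E
```

```text
head [ 0.61659152 -0.10104785] [ 0.61724089 -0.13269319] [ 0.58572458 -0.13311685] [ 0.58505486 -0.10037615] [ 0.60112944 -0.11690786]
162 [ 0.42800341 -0.13328541  0.17845118] [ 0.61801803 -0.06845437  1.37260946] [ 0.59165998 -0.11288977  0.24315024  1.        ]
t 15.57 pos [ 0.4538 -0.3186  0.2724] yaw -177.3 F [-1.2  0.3 -0.6]
shift m [-0.1921 -0.1578  0.022 ] turn [-0.3 -0.3 -0.3]
```

Request:
servo_tool(
  series="-1 -0.05 -0.04 0 0 0 -0.3;-1 -0.08 -0.07 0 0 0 -0.3;-1 -0.11 -0.1 0 0 0 -0.3;-1 -0.14 -0.13 0 0 0 -0.3;-1 -0.17 -0.15 0.01 0 0 -0.3;-1 -0.193 -0.157 0.02 0 0 -0.3;-1 -0.193 -0.157 0.03 0 0 -0.3;-1 -0.193 -0.157 0.03 0 0 -0.3;-1 -0.193 -0.157 0.03 0 0 -0.3",
)

```text
time_s: 16.32
eef_pos: [0.5988, -0.1124, 0.2379]
eef_rot: [0.001, 0.727, -0.686, -0.001]
wrist_force: [0.3, 0.3, 0.1]
opening: 0.999
grasp_force: 0.0
```

```bash
python3 - <<'E'
from h import *
go(.602,-.118,.17,-177)
from bench import ctrl
import cv2
c=ctrl.camera("wrist"); cv2.imwrite("pics/w2.png",c["img"][:,:,::-1])
E
```

```text
t 16.32 pos [ 0.5988 -0.1124  0.2379] yaw -176.71 F [0.3 0.3 0.1]
shift m [ 0.0058 -0.0031  0.0679] turn [0.1 0.1 0.3]
```

View pics/w2.png

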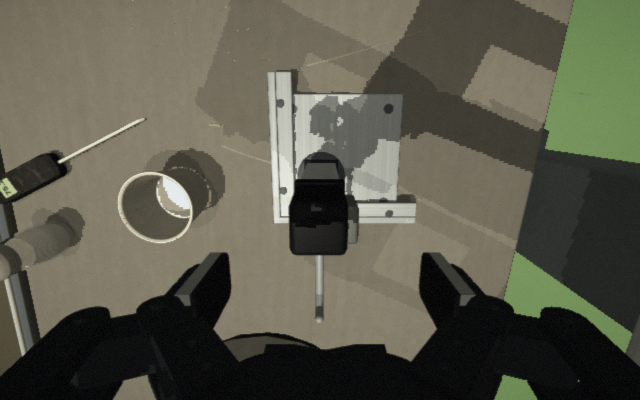

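The wrist view shows the head top at (290–347, 197–253), midway between the finger pads (228, 424). The hook points away and the grey button is at right (352,225).

```bash
python3 - <<'E'
from h import *
from bench import ctrl
o=ctrl.get_obs(); c=ctrl.camera("wrist")
T=np.eye(4);T[:3,:3]=Ro.from_quat(np.roll(o["eef_rot"],-1)).as_matrix();T[:3,3]=o["eef_pos"]
d=dict(fovy=c["fovy"],cx=c["cx"],cy=c["cy"],extrinsics=T@c["T_tool_cam"])
for p in [(290,225),(347,225),(319,197),(319,253)]: print(p,plane(d,p,.186).round(4))
E
```

```text
(290, 225) [ 0.6192 -0.1184  0.186 ]
(347, 225) [ 0.587  -0.1202  0.186 ]
(319, 197) [ 0.6036 -0.1357  0.186 ]
(319, 253) [ 0.6019 -0.1022  0.186 ]
```

Request:
servo_tool(
  series="-1 0.0068 -0.004 0.02 0 0 0.3;-1 0.0068 -0.004 0.04 0 0 0.3;-1 0.0068 -0.004 0.06 0 0 0.3;-1 0.0068 -0.004 0.069 0 0 0.3;-1 0.0068 -0.004 0.069 0 0 0.3;-1 0.0068 -0.004 0.069 0 0 0.3;-1 0.0068 -0.004 0.069 0 0 0.3",
)

```text
time_s: 17.0
eef_pos: [0.6048, -0.121, 0.1721]
eef_rot: [-0.0, 0.724, -0.689, 0.001]
wrist_force: [0.0, -0.7, 0.2]
opening: 0.996
grasp_force: 0.0
```

```bash
python3 - <<'E'
from h import *
go(.603,-.119,.169,-177)
E
```

```text
t 17.0 pos [ 0.6048 -0.121   0.1721] yaw -177.16 F [ 0.  -0.7  0.2]
shift m [-0.0021  0.0017  0.0031] turn [-0.1 -0.1 -0.2]
```

Request:
servo_tool(
  series="-1 -0.002 0.001 0.003 0 0 0;-1 -0.002 0.001 0.003 0 0 0;0 -0.002 0.001 0.003 0 0 0;0 -0.002 0.001 0.003 0 0 0;0 -0.002 0.001 0.003 0 0 0;0 -0.002 0.001 0.003 0 0 0;0 -0.002 0.001 0.003 0 0 0",
)

```text
time_s: 17.58
eef_pos: [0.6023, -0.1181, 0.1673]
eef_rot: [0.001, 0.725, -0.689, -0.001]
wrist_force: [-3.3, -1.0, 2.6]
opening: 0.5
grasp_force: 1.8
```

Request:
servo_tool(
  series="0.1 0 0 0 0 0 0;0.1 0 0 0 0 0 0;0.15 0 0 0 0 0 0;0.15 0 0 0 0 0 0",
)

```text
time_s: 17.92
eef_pos: [0.6026, -0.1181, 0.1673]
eef_rot: [0.0, 0.725, -0.689, -0.0]
wrist_force: [-4.3, 0.2, 3.7]
opening: 0.425
grasp_force: 3.2
```

Request:
servo_tool(
  series="1 0 0 0 0 0 0;1 0 0 0 0 0 0;1 0 0 0 0 0 0;1 0 0 0 0 0 0;1 0 0 0 0 0 0",
)

```text
time_s: 18.33
eef_pos: [0.6025, -0.1182, 0.1676]
eef_rot: [0.001, 0.725, -0.689, -0.0]
wrist_force: [-4.3, 0.2, 6.7]
opening: 0.392
grasp_force: 59.6
```

Request:
servo_tool(
  series="1 0 0 -0.003 0 0 0;1 0 0 -0.006 0 0 0;1 0 0 -0.009 0 0 0;1 0 0 -0.012 0 0 0;1 0 0 -0.015 0 0 0;1 0 0 -0.015 0 0 0",
)

```text
time_s: 18.83
eef_pos: [0.6023, -0.1181, 0.1825]
eef_rot: [0.001, 0.725, -0.689, -0.001]
wrist_force: [-5.0, -1.6, -2.4]
opening: 0.393
grasp_force: 64.5
```

Request:
servo_tool(
  series="1 0 0 -0.007 0 0 0;1 0 0 -0.014 0 0 0;1 0 0 -0.021 0 0 0;1 0 0 -0.028 0 0 0;1 0 0 -0.035 0 0 0;1 0 0 -0.042 0 0 0;1 0 0 -0.049 0 0 0;1 0 0 -0.056 0 0 0;1 0 0 -0.063 0 0 0;1 0 0 -0.07 0 0 0;1 0 0 -0.075 0 0 0;1 0 0 -0.075 0 0 0",
)

```text
time_s: 19.83
eef_pos: [0.6026, -0.1181, 0.2594]
eef_rot: [0.0, 0.725, -0.689, -0.0]
wrist_force: [-3.7, -2.3, -4.3]
opening: 0.393
grasp_force: 66.3
```

Request:
servo_tool(
  series="1 0 0 -0.003 0 0 0;1 0 0 -0.006 0 0 0;1 0 0 -0.008 0 0 0;1 0 0 -0.008 0 0 0",
)

```text
time_s: 20.17
eef_pos: [0.6025, -0.118, 0.2664]
eef_rot: [0.0, 0.725, -0.689, -0.0]
wrist_force: [-5.8, -1.2, -3.1]
opening: 0.393
grasp_force: 66.1
```

Request:
servo_tool(
  series="1 0 0 -0.001 0 0 0;1 0 0 -0.002 0 0 0;1 0 0 -0.002 0 0 0",
)

```text
time_s: 20.42
eef_pos: [0.6025, -0.118, 0.2678]
eef_rot: [0.0, 0.725, -0.689, -0.0]
wrist_force: [-5.4, -1.1, -4.8]
opening: 0.395
grasp_force: 65.6
```

Request:
servo_tool(
  series="1 0 0 -0.001 0 0 0;1 0 0 -0.001 0 0 0;1 0 0 -0.001 0 0 0",
)

```text
time_s: 20.67
eef_pos: [0.6023, -0.1179, 0.2681]
eef_rot: [0.0, 0.725, -0.689, -0.001]
wrist_force: [-5.7, -1.1, -6.7]
opening: 0.396
grasp_force: 64.3
```

Request:
servo_tool(
  series="1 0 0 -0.001 0 0 0;1 0 0 -0.001 0 0 0;1 0 0 -0.001 0 0 0;1 0 0 -0.001 0 0 0",
)

```text
time_s: 21.0
eef_pos: [0.6024, -0.1179, 0.2688]
eef_rot: [0.0, 0.725, -0.689, -0.001]
wrist_force: [-5.5, -1.4, -8.1]
opening: 0.396
grasp_force: 64.2
```

```bash
python3 - <<'E'
from h import *
from bench import ctrl
import cv2
c=ctrl.camera("scene")["img"][:,:,::-1];t=ctrl.camera("top")["img"][:,:,::-1]
r=lambda a:cv2.resize(a,(400,500),interpolation=cv2.INTER_CUBIC)
cv2.imwrite("pics/fin.png",np.hstack([r(c[140:265,300:400]),r(t[160:260,310:390])]))
print(ctrl.get_obs()["wrist_force"],ctrl.get_obs()["eef_pos"])
E
```

```text
[-4.77156512 -1.03409843 -8.88584475] [ 0.60234922 -0.1179418   0.26883575]
```

View pics/fin.png

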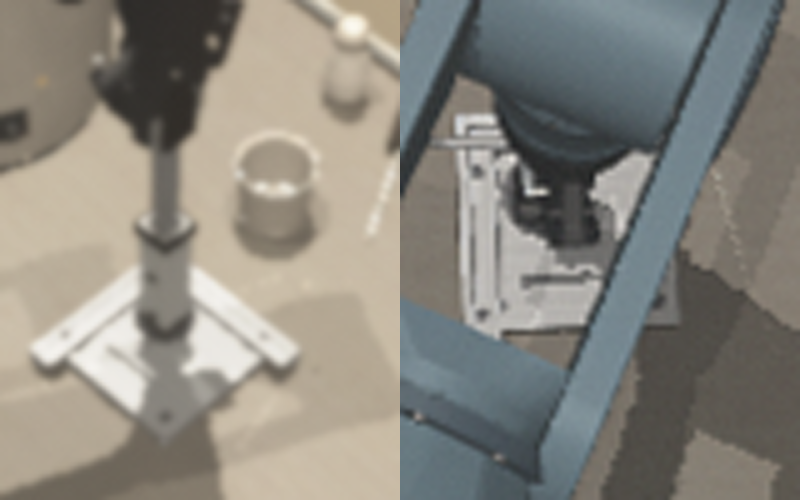

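Request:
servo_tool(
  series="1 0 0 0.0007 0 0 0;1 0 0 0.0007 0 0 0;1 0 0 0.0007 0 0 0",
)

```text
time_s: 21.35
eef_pos: [0.6024, -0.118, 0.2685]
eef_rot: [0.0, 0.725, -0.689, -0.001]
wrist_force: [-6.0, -1.0, -7.1]
opening: 0.394
grasp_force: 64.5
```

The mast is still against the second stop and the foot is home. I'm handing in.

```bash
python3 -c "
from bench import ctrl
print(ctrl.hand_in())"
```

```text
the job is handed in; nothing more can be done
None
```

The job is handed in at about 21 s: the stand's foot is flush in the larger bracket, and the gripper is holding the mast up at its second stop with the button squeezed; no verdict came back, and I didn't re-measure the timer, cup or shaker, but nothing I did touched them.

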